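Take the pile of storage boxes apart and put each box where it belongs

TASK

The three lidded storage boxes were left in one pile. Take it apart from the top, one box at a time, each straight to its own place: first the small box flat into the small wooden tray, then the square box onto the matching square box that stands by itself, squared up so that it drops home over the lid lugs, and last the long box flat into the long wooden tray. Set each box down gently without dropping it, let go, and leave the single square box and everything else standing where it is.

Things in the scene. Friction and masses are not known exactly. Their poses are not given: they have to be found in the camera images.
- small_box: Smallest storage box, on top of the pile: clear walls, white lid, 52 x 52 mm and 46 mm high, about 0.15 kg. Origin: centre of the underside; flat lid top 46 mm above. Lid: two round lugs 12 mm across, 5 mm high, on the x axis 13 mm either side of the middle; underside: two 17 mm square recesses at the same points. Starts locked on the square box, with the same yaw.
- square_box: Square storage box, middle of the pile: same make, 66 x 66 mm and 46 mm high, about 0.22 kg. Origin: centre of the underside; flat lid top 46 mm above. Lid: two round lugs 12 mm across, 5 mm high, on the x axis 13 mm either side of the middle; underside: two 17 mm square recesses at the same points. Starts locked on the long box, same yaw.
- long_box: Long storage box, bottom of the pile, standing on the worktop: same make, 124 mm (x) x 62 mm (y) and 46 mm high, about 0.32 kg. Origin: centre of the underside; flat lid top 46 mm above. Lid: two round lugs 12 mm across, 5 mm high, on the x axis 13 mm either side of the middle; underside: two 17 mm square recesses at the same points. 
- twin_box: Standing by itself: same as square_box (66 x 66 x 46 mm) but 0.6 kg, loose. Origin: centre of the underside; flat lid top 46 mm above. Lid: two round lugs 12 mm across, 5 mm high, on the x axis 13 mm either side of the middle; underside: two 17 mm square recesses at the same points. A box put on it, x axes parallel (either way round), middles within 3 mm, drops over its lugs and lies flat.
- small_tray: Low square wooden tray, fixed to the worktop: 84 x 84 mm outside, 72 x 72 mm inside, rim 10 mm high, floor 4 mm above the worktop. Origin: centre of its underside; sides along its x and y.
- long_tray: Low long wooden tray, fixed to the worktop: 156 mm (x) x 94 mm (y) outside, 144 x 82 mm inside, rim 10 mm high, floor 4 mm above the worktop. Origin: centre of its underside.
- glass: Drinking glass with an amber drink on the left, a bystander: 68 mm wide, 87 mm high. Origin: centre of its underside.
- garlic: Garlic bulb, a bystander: 53 mm wide, 53 mm high. Origin: centre of its underside.
- salt_shaker: Small shaker with grey domed top, a bystander: 44 mm wide, 90 mm high. Origin: centre of its underside.
Not all that is in view belongs to the job. Leave any orange look-alike of the small_box alone.

How it is judged:
By the outcome, as a careful person would: the job done as asked, in the order asked, and still so for the second after the job is handed in, with the robot touching nothing.
It also fails if it takes over 104 s, if anything falls off the work surface, if the arm or the gripper's body presses on something with over 40 N, if the wrist force passes 120 N, or if a joint passes its speed limit or range.

ROBOT

A 6-joint arm with a two-finger parallel gripper is mounted at the origin on a cart in front of the work surface, level with it; the furniture and walls round the work are solid. World frame = base frame: x ahead of the robot, y to its left, z up, the work surface at z = 0. Lengths are in mm, angles in rad, forces in N, time in s.
With the tool pointing down it reaches from about 350 to 875 mm from the base axis. Payload 4.2 kg.
Tool frame: the origin (TCP) lies between the finger pads; the fingertips stand 14 mm ahead of it and the grasp point (between the pads) lies 5 mm behind it; z points along the fingers, y is the line along which they close (so a half turn about z gives the same grasp; the last joint's range is limited). The gripper opens to 85 mm and grips with 20 to 120 N. Pads are 22 mm wide; open, the fingers measure 114 mm over their backs; the gripper's body (76 mm by 85 mm) begins 54 mm behind the grasp point. The pads swing forward as they close: fully open they stand 13 mm farther back than shut.
Start: joints at [1.401, 0.385, 0.008, 0, -1.194, -0.259], TCP at [259.829, 568.409, 245.312] pointing down, gripper open.
Joint ranges: [-3.14, 3.14], [-1.21, 2.06], [-1.07, 1.41], [-3.16, 2.05], [-2.99, -0.16], [-3.1, 3.1]. Speed limits (rad/s): [2.79, 2.79, 3.14, 3.14, 3.14, 3.14].

INTERFACE

Orientations are given as a unit quaternion [x, y, z, w].
In Python, from bench import * gives the robot as it stands.
- The arm moves only by the tool carry_out, never from a script. Its argument "motion" is a list of rows, each a list of 7 numbers: the turn, a rotation vector about the tool's x, y, z in rad, then the shift along the tool's x, y, z in mm, then the opening, from -1 (shut) to 1 (fully open), so that 0 is half open. A call has 1 to 5 rows; each row is the pose to reach, as a shift and turn from the pose commanded when the call began, along the tool's axes at that moment; what a row does not reach only later rows make up. A row lasts 1/8 s, in which the tool goes at most 62.5 mm and 10.7 degrees, less where a joint would pass 70% of its speed; a pose out of reach is approached as far as the arm can. A call with a gripper value outside its range is refused whole. The fingers move at their own pace and stop on an object; the grip force is fixed at half the most. Time passes only in rows, so rows that repeat a pose let the fingers close. It gives the time, the measured TCP pose, the force, the opening and the grip force at its end, in the units of the state.
- read_state(): the state, without advancing time (a new reading comes with each control period).
- get_image(name): name is "scene" or "top" or "wrist"; returns a dict with "color" (400x640x3 uint8, blue, green, red), "mtx" (3x3 intrinsics, pixels), "position" and "orientation" of the camera in the world. Camera axes: x right, y down, z forward; pixel columns grow to the right and rows downward; lengths in mm; the calibration is good to about 2 mm. A picture is of the moment at which its call begins. There is no depth.
- job_done(): hands the job in; it is judged then, once.
The state is a dict: "clock": time; "joints": joint angles; "joint_vel": joint speeds; "joint_efforts": joint torques, N m; "position": TCP position; "ee_rot": TCP orientation; "contact_force": force on the tool from outside, world axes, zero at the start; "wrist_torque": the same for the moment, N m; "gripper_width": finger opening in mm; "grasp_force": force on a finger pad.
Only numpy, scipy, OpenCV 4.12 (cv2) and the standard library are available. Lean on these libraries where they do the work, as an engineer would, in place of code of your own. Each camera call takes 0.05 s, during which the arm holds its last target. There are 200 camera calls.

## Working session

There is one attempt and no reset: what is moved stays moved. The work goes in short steps, Python scripts to look and compute and a tool call to move; the robot and the scene stay as the last step left them, time stands still between calls to the robot, and variables do not carry over. Pictures are saved under pics/ and viewed, at most 14 in all, crops included, and the job is handed in when it is done.

Besides the shell and the picture viewer there is one more tool, called after "Call:" by a JSON object that holds its "api" and its "payload", one argument or row to a line. carry_out: Moves the arm, as the interface text tells. Its arguments: {"type":"object","properties":{"motion":{"type":"array"}},"required":["motion"]}

```bash
mkdir -p pics
cat > h.py <<'E'
from bench import *
import numpy as np, cv2
from scipy.spatial.transform import Rotation as R
def cam(n):
    g=get_image(n); return g
def ray(g,u,v,z):
    d=R.from_quat(g["orientation"]).apply(np.linalg.inv(g["mtx"])@[u,v,1.]); p=np.array(g["position"])
    return (p+d*(z-p[2])/d[2])[:2]
def proj(g,P):
    c=R.from_quat(g["orientation"]).inv().apply(np.asarray(P,float)-g["position"]); q=(g["mtx"]@c.T).T
    return q[...,:2]/q[...,2:]
E
python3 - <<'E'
from h import *
for n in("scene","top"):
    g=cam(n); cv2.imwrite(f"pics/{n}0.png",g["color"]); print(n,g["position"],g["orientation"],g["mtx"].tolist())
s=read_state(); print(s)
E
```

```text
scene [ 84.4583696  504.06237394 563.48096396] [-0.23068498  0.8404597  -0.47349765  0.12732597] [[377.32468197030664, 0.0, 318.22491656972716], [0.0, 377.32468197030664, 199.13310628352775], [0.0, 0.0, 1.0]]
top [ 308.86871766 -211.59432292  915.37709897] [-0.70012858  0.70847053 -0.06104947  0.06451696] [[391.29293752726204, 0.0, 315.9669679157797], [0.0, 391.29293752726204, 203.07002088047938], [0.0, 0.0, 1.0]]
{'clock': 0.1, 'joints': array([ 1.40058403e+00,  3.85442890e-01,  6.79359712e-03, -4.24350646e-04,
       -1.19399173e+00, -2.58610741e-01]), 'joint_vel': array([-0.00019965, -0.00163074,  0.00299681,  0.00013131, -0.00081962,
       -0.00023643]), 'joint_efforts': array([-3.98614120e-04, -3.93317986e+01,  1.88931584e+01,  4.19793338e+00,
       -2.57176151e-03,  5.75884769e-06]), 'position': array([259.65197287, 567.98369381, 244.36689486]), 'ee_rot': array([ 9.77084689e-01, -2.12848823e-01, -1.56271752e-04,  9.30159999e-04]), 'contact_force': array([0.67558232, 0.10133997, 0.41467245]), 'wrist_torque': array([-0.01486092, -0.03803594,  0.00155361]), 'grasp_force': 0.0, 'gripper_width': 85.60067274119969}
```

View pics/scene0.png

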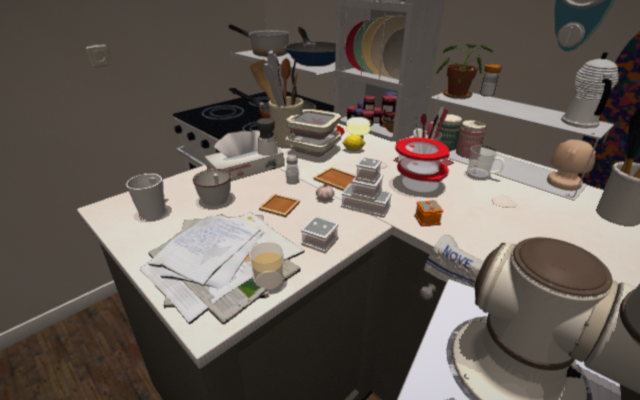

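View pics/top0.png

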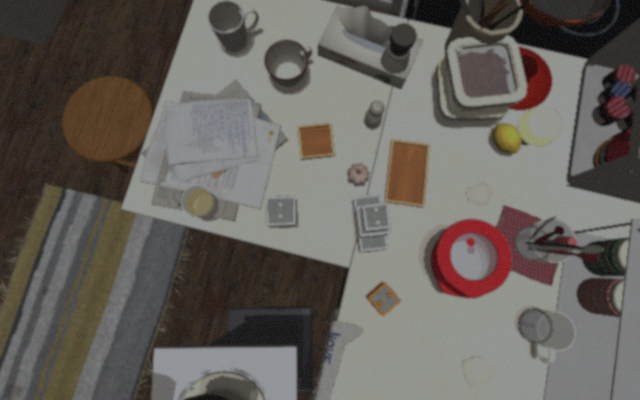

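The scene view shows the pile (367,185), the single square box (320,233), small tray (280,205), long tray (337,178) and the orange look-alike (429,212). In the top view they are at pile (372,222), twin (282,211), small tray (316,141), long tray (407,173) and look-alike (383,298). The glass, garlic and shaker are at (199,203), (358,174) and (374,113).

I'll confirm this in an enlarged crop and measure.

Run:
```python
from h import *
g=cam("top"); im=g["color"]
c=cv2.resize(im[110:260,250:440],None,fx=4,fy=4,interpolation=cv2.INTER_CUBIC); c=cv2.convertScaleAbs(c,alpha=1.4)
cv2.imwrite("pics/crop0.png",c)
hsv=cv2.cvtColor(im,cv2.COLOR_BGR2HSV)
m=cv2.inRange(hsv,(5,110,60),(22,255,255)); m[:, :270]=0; m[:110]=0; m[320:]=0; m[:,450:]=0
for k in cv2.findContours(m,cv2.RETR_EXTERNAL,cv2.CHAIN_APPROX_NONE)[0]:
    if cv2.contourArea(k)<200: continue
    w=np.array([ray(g,*p[0],10) for p in k],np.float32); r=cv2.minAreaRect(w); print(cv2.minAreaRect(k),"world",r)
for n,p,z in(("glass",(199,203),40),("garlic",(358,174),30),("salt",(374,113),60),("twin",(282,211),46),("pile",(374,216),138)): print(n,ray(g,*p,z))
```

```text
((382.77874755859375, 298.3185729980469), (25.211318969726562, 23.706165313720703), 48.8140754699707) world ((252.19805908203125, -356.0078125), (55.02849197387695, 53.41791915893555), 39.292694091796875)
((407.20745849609375, 172.6049041748047), (36.22014617919922, 59.056312561035156), 6.842773914337158) world ((543.258056640625, -425.63336181640625), (85.0078353881836, 145.55209350585938), 81.0699691772461)
((315.46038818359375, 140.6039581298828), (29.154592514038086, 29.652109146118164), 84.2894058227539) world ((625.5071411132812, -208.62078857421875), (73.79763793945312, 71.68109130859375), 4.441014289855957)
glass [469.66682235  58.15579373]
garlic [ 535.56310295 -306.79120593]
salt [ 672.76305881 -344.98024667]
twin [ 447.94470006 -131.56493549]
pile [ 420.81618663 -324.60614671]
```

View pics/crop0.png

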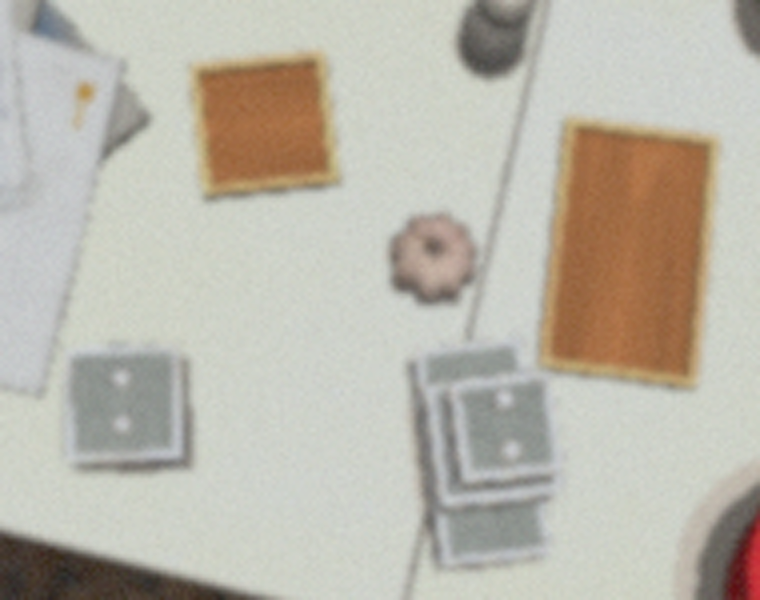

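The crop confirms the clear-walled pile with its white lugs at (376,210) and (378,222) in the full image. The twin's lugs are at (280,204) and (280.5,216). The orange box at (383,298) is the look-alike and I leave it alone. I'll work out poses and the approach.

```bash
cat >> h.py <<'E'
def yaw(q): x=R.from_quat(q).apply([1,0,0]); return np.degrees(np.arctan2(x[1],x[0]))
def plan(x,y,z,yw,nmax=5):
    """shift/turn in tool axes to reach a tool-down pose at xyz, yaw (deg, mod 360 nearest)"""
    s=read_state(); T=R.from_quat(s["ee_rot"]); a=np.radians(yw)
    G=R.from_matrix(np.array([[np.cos(a),np.sin(a),0],[np.sin(a),-np.cos(a),0],[0,0,-1]]))
    rv=(T.inv()*G).as_rotvec(); t=T.inv().apply(np.array([x,y,z])-s["position"])
    n=max(np.linalg.norm(t)/62.5,np.degrees(np.linalg.norm(rv))/10.7)
    print("t",round(s["clock"],2),"pos",s["position"].round(1),"yaw",yaw(s["ee_rot"]).round(2),"| turn",rv.round(4),"shift",t.round(1),"rows>=",round(n,2))
E
python3 - <<'E'
from h import *
g=cam("top")
for n,a,b,z in(("pile",(376.25,209.75),(377.75,222),143),("twin",(280.25,204.25),(280.5,216),51)):
    A,B=ray(g,*a,z),ray(g,*b,z);d=A-B; print(n,(A+B)/2,np.hypot(*d),np.degrees(np.arctan2(d[1],d[0])))
plan(450,40,270,-105)
plan(421,-325,270,171)
E
```

```text
pile [ 420.30943033 -329.85613095] 24.75730013117548 4.696137689441682
twin [ 449.20833011 -128.37714228] 26.655797861905228 1.477208167438508
t 0.2 pos [259.7 568.1 244.6] yaw -24.57 | turn [ 1.0000e-03 -1.1000e-03  1.4037e+00] shift [392.7 401.2 -24.8] rows>= 8.99
t 0.2 pos [259.7 568.1 244.6] yaw -24.57 | turn [ 1.0000e-04 -2.0000e-03  2.8698e+00] shift [518.1 745.2 -24.3] rows>= 15.37
```

Call:
{"api": "carry_out", "payload": {
  "motion": [
    [0,0,0.15,43,44,-5,1],
    [0,0,0.3,86,88,-10,1],
    [0,0,0.45,129,132,-15,1],
    [0,0,0.6,172,176,-20,1],
    [0,0,0.75,215,220,-25,1]
  ]
}}

```text
clock: 0.82
position: [364.1, 277.0, 270.5]
ee_rot: [0.83, -0.558, 0.0, -0.0]
contact_force: [1.1, -0.7, -0.5]
gripper_width: 85.6
grasp_force: 0.0
```

```bash
python3 -c "
from h import *
plan(450,40,270,-100);plan(420,-328,270,-175)"
```

```text
t 0.82 pos [364.1 277.  270.5] yaw -67.79 | turn [-2.000e-04  2.000e-04  5.622e-01] shift [251.8  10.    0.5] rows>= 4.03
t 0.82 pos [364.1 277.  270.5] yaw -67.79 | turn [-1.0000e-04  3.0000e-04  1.8712e+00] shift [5.812e+02 1.769e+02 4.000e-01] rows>= 10.02
```

Call:
{"api": "carry_out", "payload": {
  "motion": [
    [0,0,0.18,60,3,0,1],
    [0,0,0.36,120,6,0,1],
    [0,0,0.54,180,10,0,1],
    [0,0,0.72,240,20,0,1],
    [0,0,0.9,295,45,0,1]
  ]
}}

```text
clock: 1.45
position: [435.4, -12.8, 270.3]
ee_rot: [-0.504, 0.864, -0.0, 0.0]
contact_force: [0.1, 0.9, 0.4]
gripper_width: 85.6
grasp_force: 0.0
```

```bash
python3 -c "
from h import *
plan(420,-328,270,-175);print(read_state()['joints'])"
```

```text
t 1.45 pos [435.4 -12.8 270.3] yaw -119.45 | turn [-2.000e-04  2.000e-04  9.695e-01] shift [ 282.1 -141.6    0.3] rows>= 5.19
[ 3.46409914e-01  3.47933415e-02 -3.83170052e-01  1.74515741e-04
 -1.15255584e+00 -8.60501210e-01]
```

Call:
{"api": "carry_out", "payload": {
  "motion": [
    [0,0,0.18,55,-27,0,1],
    [0,0,0.36,110,-54,0,1],
    [0,0,0.54,165,-81,0,1],
    [0,0,0.72,220,-109,0,1],
    [0,0,0.9,275,-138,0,1]
  ]
}}

```text
clock: 2.08
position: [421.4, -320.3, 270.4]
ee_rot: [-0.078, 0.997, -0.0, 0.0]
contact_force: [1.0, 0.7, 0.1]
gripper_width: 85.2
grasp_force: 0.0
```

Call:
{"api": "carry_out", "payload": {
  "motion": [
    [0,0,0.05,0,0,0,1],
    [0,0,0.05,0,0,0,1]
  ]
}}

```text
clock: 2.33
position: [421.3, -318.9, 269.8]
ee_rot: [-0.056, 0.998, 0.0, -0.0]
contact_force: [-0.2, 0.5, 0.4]
gripper_width: 85.5
grasp_force: 0.0
```

Run:
```python
from h import *
plan(420,-328,270,-175)
g=cam("wrist"); cv2.imwrite("pics/w0.png",g["color"]); print(g["position"],R.from_quat(g["orientation"]).as_matrix().round(2).tolist())
```

```text
t 2.33 pos [ 421.3 -318.9  269.8] yaw -173.6 | turn [ 0.0006 -0.0009  0.0244] shift [ 2.3 -8.9 -0.2] rows>= 0.15
[ 345.90172988 -327.11621704  398.3076677 ] [[-0.11, 0.95, 0.29], [0.99, 0.11, 0.03], [0.0, 0.29, -0.96]]
```

View pics/w0.png

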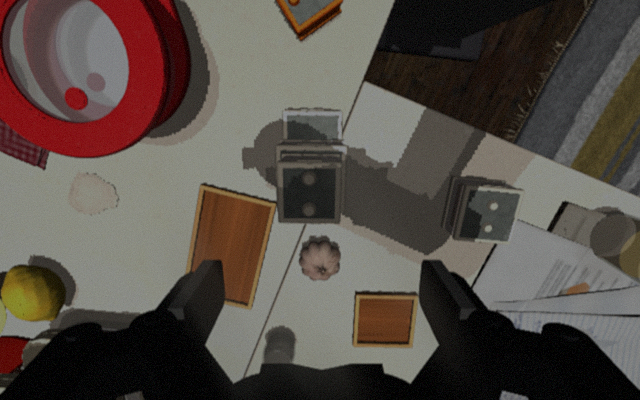

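The wrist view shows the small box's lugs at about (309,179) and (308,209), the twin's lugs at (494,206) and (492,229), the small tray at (385,320) and the long tray at (232,245). I'll refine these to sub-pixel.

```bash
cat >> h.py <<'E'
def blob(im,u,v,r=9):
    g=cv2.cvtColor(im,cv2.COLOR_BGR2GRAY); u0,v0=int(u)-r,int(v)-r
    w=cv2.resize(cv2.GaussianBlur(g,(3,3),0)[v0:v0+2*r+1,u0:u0+2*r+1],None,fx=8,fy=8,interpolation=cv2.INTER_CUBIC)
    t,m=cv2.threshold(w,0,255,cv2.THRESH_OTSU)
    n,l,st,c=cv2.connectedComponentsWithStats(m); best=min(range(1,n),key=lambda i:np.hypot(*(c[i]-w.shape[0]/2))+ (1e3 if st[i,4]<200 else 0))
    return (c[best]+.5)/8-.5+[u0,v0], st[best,4]/64
def lugs(g,a,b,z,r=9):
    (p,na),(q,nb)=blob(g["color"],*a,r),blob(g["color"],*b,r)
    A,B=ray(g,*p,z),ray(g,*q,z); d=A-B
    print("px",p.round(1),q.round(1),"area",na,nb,"| mid",((A+B)/2).round(1),"dist",np.hypot(*d).round(1),"dir",np.degrees(np.arctan2(d[1],d[0])).round(1))
E
python3 - <<'E'
from h import *
g=cam("wrist"); im=g["color"]
lugs(g,(309,179),(308,209),143)
lugs(g,(494,206),(492,229),51,7)
t=cam("top"); lugs(t,(376.25,209.75),(377.75,222),143,5);lugs(t,(280.25,204.25),(280.5,216),51,5)
hsv=cv2.cvtColor(im,cv2.COLOR_BGR2HSV); m=cv2.inRange(hsv,(5,100,50),(24,255,255)); m[:170]=0
m[:,:170]=0; m[:,440:]=0
for k in cv2.findContours(m,cv2.RETR_EXTERNAL,cv2.CHAIN_APPROX_NONE)[0]:
    if cv2.contourArea(k)<800: continue
    w=np.array([ray(g,*p[0],8) for p in k],np.float32); print(cv2.boundingRect(k),cv2.minAreaRect(w))
c=cv2.resize(im[130:260,260:530],None,fx=2.9,fy=2.9,interpolation=cv2.INTER_CUBIC); cv2.imwrite("pics/crop1.png",cv2.convertScaleAbs(c,alpha=1.8))
E
```

```text
px [307.8 178. ] [307.7 209. ] area 108.359375 115.171875 | mid [ 419.2 -328.6] dist 25.6 dir -174.3
px [493.  205.8] [487.5 228. ] area 45.15625 36.734375 | mid [ 449.3 -126.7] dist 26.0 dir -178.3
px [375.6 211.9] [377.8 224.8] area 54.125 45.375 | mid [ 415.4 -329.1] dist 26.2 dir 7.5
px [278.6 204.1] [280.  215.5] area 90.03125 19.96875 | mid [ 449.9 -126. ] dist 26.1 dir 7.4
(352, 293, 65, 54) ((625.8782348632812, -208.2628173828125), (84.88224029541016, 83.58543395996094), 5.2461395263671875)
(185, 184, 91, 124) ((542.8601684570312, -425.29315185546875), (93.41875457763672, 156.43243408203125), 81.28816223144531)
```

View pics/crop1.png

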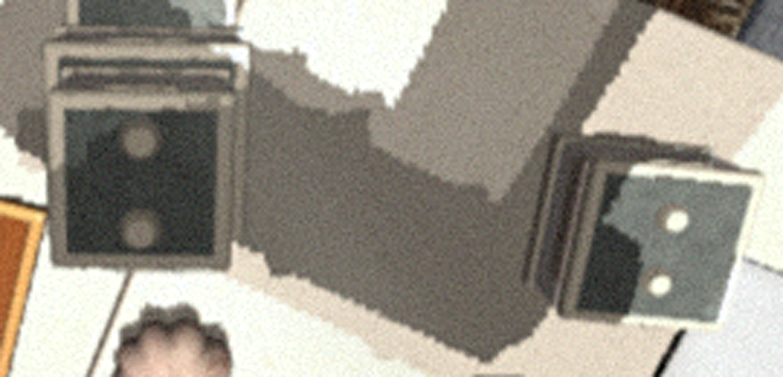

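The enlarged crop shows the small box's lugs clearly, at full-image pixels (308,178) and (308,209), on the white-lidded pile. Going for it.

```bash
python3 -c "
from h import *
plan(419.3,-328.6,122,-174.4)"
```

```text
t 2.48 pos [ 421.9 -317.7  270.4] yaw -173.44 | turn [0.     0.0001 0.0168] shift [  3.8 -10.6 148.4] rows>= 2.38
```

Call:
{"api": "carry_out", "payload": {
  "motion": [
    [0,0,0.017,4,-11,10,1],
    [0,0,0.017,4,-11,60,1],
    [0,0,0.017,4,-11,100,1],
    [0,0,0.017,4,-11,130,1],
    [0,0,0.017,4,-11,148,1]
  ]
}}

```text
clock: 3.1
position: [418.1, -329.1, 120.1]
ee_rot: [-0.048, 0.999, 0.001, -0.001]
contact_force: [-0.0, -0.2, 1.5]
gripper_width: 85.2
grasp_force: 0.0
```

Run:
```python
from h import *
plan(419.3,-328.6,122,-174.4)
g=cam("wrist"); lugs(g,*proj(g,[[406.6,-330,143],[432,-327.2,143]]),143)
cv2.imwrite("pics/w1.png",g["color"])
```

```text
t 3.1 pos [ 418.1 -329.1  120.1] yaw -174.49 | turn [ 0.0016 -0.0027 -0.0015] shift [-1.2  0.4 -1.9] rows>= 0.04
px [320.2 287. ] [320.9 347. ] area 293.5625 248.921875 | mid [ 419.7 -328.8] dist 25.9 dir -173.9
```

View pics/w1.png

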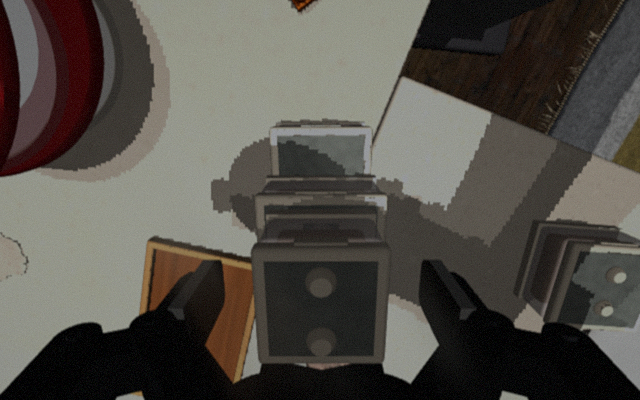

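The box sits centred between the open fingers, with its lugs at (320,287) and (321,347). Closing.

Call:
{"api": "carry_out", "payload": {
  "motion": [
    [0,0,0,-1,0,-2,-1],
    [0,0,0,-1,0,-2,-1],
    [0,0,0,-1,0,-2,-1],
    [0,0,0,-1,0,-2,-1],
    [0,0,0,-1,0,-2,-1]
  ]
}}

```text
clock: 3.78
position: [421.1, -330.0, 125.8]
ee_rot: [-0.048, 0.999, -0.001, 0.001]
contact_force: [0.1, 1.9, 7.1]
gripper_width: 50.7
grasp_force: 63.0
```

Run:
```python
from h import *
s=read_state(); print(s["gripper_width"],s["grasp_force"],s["contact_force"]); plan(625.9,-208.3,190,-174.8)
```

```text
50.65866246925618 62.99372434616089 [0.12262459 1.86970229 7.06427961]
t 3.77 pos [ 421.1 -330.   125.8] yaw -174.47 | turn [-0.0019  0.0027  0.0057] shift [-215.7  101.3  -63.8] rows>= 3.95
```

Call:
{"api": "carry_out", "payload": {
  "motion": [
    [0,0,0,0,0,-6,-1],
    [0,0,0,0,0,-15,-1],
    [0,0,0,0,0,-35,-1],
    [0,0,0,0,0,-60,-1]
  ]
}}

```text
clock: 4.28
position: [419.4, -329.3, 184.5]
ee_rot: [-0.048, 0.999, 0.001, -0.001]
contact_force: [0.9, -1.0, -0.8]
gripper_width: 50.9
grasp_force: 62.6
```

Run:
```python
from h import *
s=read_state(); print(s["gripper_width"],s["grasp_force"],s["contact_force"]); plan(625.9,-208.3,190,-174.8)
g=cam("wrist"); cv2.imwrite("pics/w2.png",g["color"])
```

```text
50.91105310518405 62.58686900138855 [ 0.85491137 -0.95477669 -0.84542983]
t 4.28 pos [ 419.4 -329.3  184.5] yaw -174.53 | turn [ 0.0012 -0.0019  0.0048] shift [-217.1  100.8   -5.8] rows>= 3.83
```

View pics/w2.png

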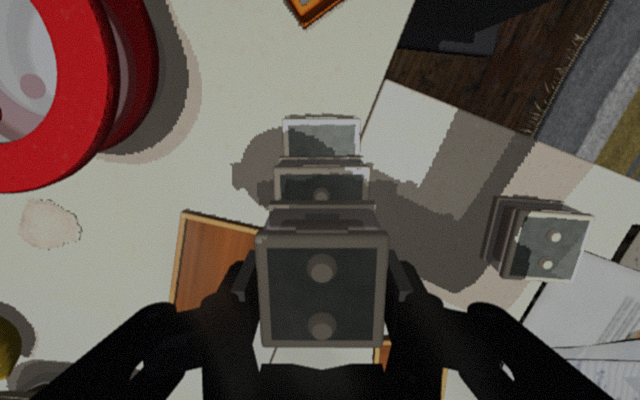

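The small box is lifted cleanly, lugs at (321,268) and (321,326), and a square-box lug has come into view at (320,195). Carrying it to the small tray.

Call:
{"api": "carry_out", "payload": {
  "motion": [
    [0,0,0,-50,22,0,-1],
    [0,0,0,-100,45,0,-1],
    [0,0,0,-150,68,0,-1],
    [0,0,0,-200,92,0,-1],
    [0,0,0.005,-218,101,0,-1]
  ]
}}

```text
clock: 4.95
position: [629.3, -206.3, 183.1]
ee_rot: [-0.046, 0.999, 0.0, -0.0]
contact_force: [-0.2, -0.1, -1.5]
gripper_width: 51.0
grasp_force: 62.7
```

Call:
{"api": "carry_out", "payload": {
  "motion": [
    [0,0,0,0,0,50,-1],
    [0,0,0,0,0,80,-1],
    [0,0,0,0,0,100,-1],
    [0,0,0,0,0,110,-1],
    [0,0,0,0,0,110,-1]
  ]
}}

```text
clock: 5.58
position: [626.8, -208.4, 73.8]
ee_rot: [-0.045, 0.999, 0.0, -0.001]
contact_force: [0.6, -0.7, -2.1]
gripper_width: 50.9
grasp_force: 62.6
```

Run:
```python
from h import *
s=read_state(); print(s["gripper_width"],s["grasp_force"],s["contact_force"]); plan(626.9,-208.2,37,-174.8)
```

```text
50.8731559798354 62.62618660926819 [ 0.6289205  -0.65210289 -2.10823789]
t 5.58 pos [ 626.8 -208.4   73.8] yaw -174.82 | turn [ 0.0002 -0.0015 -0.0004] shift [-0.1  0.2 36.8] rows>= 0.59
```

Call:
{"api": "carry_out", "payload": {
  "motion": [
    [0,0,0,0,0,12,-1],
    [0,0,0,0,0,22,-1],
    [0,0,0,0,0,28,-1],
    [0,0,0,0,0,31,-1],
    [0,0,0,0,0,33,-1]
  ]
}}

```text
clock: 6.2
position: [627.6, -208.2, 41.3]
ee_rot: [-0.045, 0.999, -0.0, 0.0]
contact_force: [0.4, -0.6, -0.4]
gripper_width: 50.9
grasp_force: 62.6
```

Call:
{"api": "carry_out", "payload": {
  "motion": [
    [0,0,0,0,0,1,-1],
    [0,0,0,0,0,2,-1],
    [0,0,0,0,0,2,-1]
  ]
}}

```text
clock: 6.58
position: [627.4, -208.1, 39.4]
ee_rot: [-0.045, 0.999, 0.0, 0.0]
contact_force: [0.7, -0.4, -0.6]
gripper_width: 50.5
grasp_force: 62.6
```

Call:
{"api": "carry_out", "payload": {
  "motion": [
    [0,0,0,0,0,1,-1],
    [0,0,0,0,0,2,-1],
    [0,0,0,0,0,2,-1]
  ]
}}

```text
clock: 6.95
position: [627.5, -208.2, 37.9]
ee_rot: [-0.045, 0.999, -0.0, 0.0]
contact_force: [-3.0, 1.5, 3.1]
gripper_width: 50.8
grasp_force: 63.0
```

Call:
{"api": "carry_out", "payload": {
  "motion": [
    [0,0,0,0,0,1,-1],
    [0,0,0,0,0,2,-1],
    [0,0,0,0,0,2,-1]
  ]
}}

```text
clock: 7.32
position: [627.5, -208.1, 37.8]
ee_rot: [-0.046, 0.999, -0.0, 0.0]
contact_force: [-5.3, 3.3, 11.4]
gripper_width: 50.6
grasp_force: 63.8
```

It's resting on the tray floor. Releasing and going back up.

Call:
{"api": "carry_out", "payload": {
  "motion": [
    [0,0,0,0,0,-1,-0.2],
    [0,0,0,0,0,-1,0.5],
    [0,0,0,0,0,-1,1],
    [0,0,0,0,0,-1,1],
    [0,0,0,0,0,-15,1]
  ]
}}

```text
clock: 7.95
position: [626.4, -208.1, 49.2]
ee_rot: [-0.045, 0.999, 0.0, -0.002]
contact_force: [-1.1, 0.0, -0.1]
gripper_width: 85.0
grasp_force: 0.0
```

Call:
{"api": "carry_out", "payload": {
  "motion": [
    [0,0,0,0,0,-50,1],
    [0,0,0,0,0,-110,1],
    [0,0,0,0,0,-160,1],
    [0,0,0,50,-22,-180,1],
    [0,0,0,100,-45,-180,1]
  ]
}}

```text
clock: 8.57
position: [532.2, -262.7, 233.9]
ee_rot: [-0.046, 0.999, -0.001, 0.003]
contact_force: [-0.4, -0.2, 0.3]
gripper_width: 85.6
grasp_force: 0.0
```

Run:
```python
from h import *
s=read_state(); print(s["gripper_width"]); plan(419.5,-329,190,-174.3)
g=cam("wrist"); cv2.imwrite("pics/w3.png",g["color"])
```

```text
85.58831639338072
t 8.57 pos [ 532.2 -262.7  233.9] yaw -174.71 | turn [-0.0025  0.006  -0.0071] shift [118.6 -55.5  43.3] rows>= 2.21
```

View pics/w3.png

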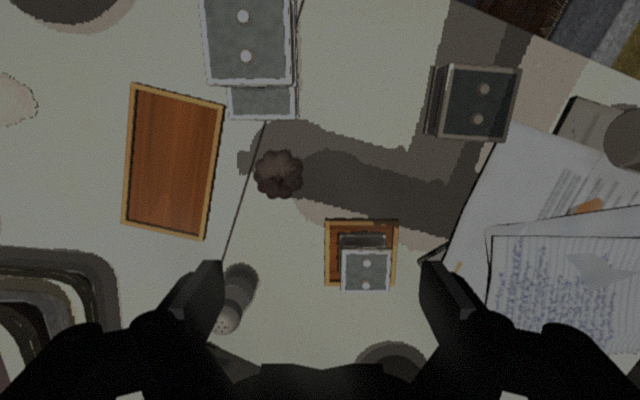

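The small box lies flat inside its tray at (365,272). The square box's lugs are at (243,16) and (246,56), and the twin's at (483,89) and (479,118). Next I go above the square box.

Call:
{"api": "carry_out", "payload": {
  "motion": [
    [0,0,0,45,-21,0,1],
    [0,0,0,90,-42,20,1],
    [0,0,-0.007,118,-55,55,1],
    [0,0,-0.007,118,-55,64,1],
    [0,0,-0.007,118,-55,64,1]
  ]
}}

```text
clock: 9.25
position: [419.9, -327.7, 166.8]
ee_rot: [-0.049, 0.999, -0.0, 0.0]
contact_force: [0.2, 0.2, 1.4]
gripper_width: 85.6
grasp_force: 0.0
```

Run:
```python
from h import *
g=cam("wrist"); im=g["color"]
P=proj(g,[[406.6,-330.2,97],[432.4,-327.6,97]]); print(P); lugs(g,*P,97)
P=proj(g,[[436.3,-127.1,51],[462.3,-126.3,51]]); print(P)
try: lugs(g,*P,51,8)
except Exception as e: print(e)
plan(419.5,-329,79,-174.3)
```

```text
[[318.56265272 203.30837657]
 [318.73517177 241.74155572]]
px [318.7 203.5] [318.7 241.4] area 149.078125 150.078125 | mid [ 419.4 -328.9] dist 25.6 dir -174.6
[[569.34857386 245.23589603]
 [560.29873445 274.29821012]]
px [569.1 245.3] [559.8 274.4] area 78.953125 70.65625 | mid [ 449.4 -127. ] dist 26.1 dir -178.6
t 9.3 pos [ 420.7 -327.8  167.4] yaw -174.34 | turn [-0.0014  0.0016 -0.0008] shift [ 1.5 -1.  88.4] rows>= 1.41
```

Call:
{"api": "carry_out", "payload": {
  "motion": [
    [0,0,-0.001,1,-1,35,1],
    [0,0,-0.001,1,-1,65,1],
    [0,0,-0.001,1,-1,83,1],
    [0,0,-0.001,1,-1,88,1],
    [0,0,-0.001,1,-1,88,1]
  ]
}}

```text
clock: 9.93
position: [419.8, -328.7, 79.1]
ee_rot: [-0.05, 0.999, -0.0, 0.001]
contact_force: [-0.2, 0.4, -0.2]
gripper_width: 85.2
grasp_force: 0.0
```

Call:
{"api": "carry_out", "payload": {
  "motion": [
    [0,0,0,0,0,0,-1],
    [0,0,0,0,0,0,-1],
    [0,0,0,0,0,0,-1],
    [0,0,0,0,0,0,-1],
    [0,0,0,0,0,0,-1]
  ]
}}

```text
clock: 10.55
position: [419.7, -329.3, 80.0]
ee_rot: [-0.05, 0.999, -0.001, 0.002]
contact_force: [0.3, -1.0, 6.3]
gripper_width: 65.1
grasp_force: 66.2
```

Run:
```python
from h import *
plan(449.4,-127,160,-178.6)
g=cam("wrist")
lugs(g,*proj(g,[[406.6,-330.2,97],[432.4,-327.6,97]]),97)
```

```text
t 10.55 pos [ 419.7 -329.3   80. ] yaw -174.3 | turn [-0.002   0.0031  0.0751] shift [-49.9 198.2 -80.3] rows>= 3.51
px [320.9 275.5] [321.5 333.7] area 263.265625 241.65625 | mid [ 420.  -328.8] dist 26.0 dir -173.8
```

Call:
{"api": "carry_out", "payload": {
  "motion": [
    [0,0,0,0,0,-6,-1],
    [0,0,0,0,0,-15,-1],
    [0,0,0,0,0,-35,-1],
    [0,0,0,0,0,-60,-1],
    [0,0,0,0,0,-75,-1]
  ]
}}

```text
clock: 11.22
position: [418.6, -328.6, 154.6]
ee_rot: [-0.049, 0.999, -0.0, 0.001]
contact_force: [-0.4, -0.2, -2.5]
gripper_width: 64.7
grasp_force: 67.0
```

Run:
```python
from h import *
s=read_state(); print(s["gripper_width"],s["contact_force"])
plan(449.4,-127,155,-178.6)
g=cam("wrist"); cv2.imwrite("pics/w4.png",g["color"])
```

```text
64.74176838787788 [-0.43142189 -0.17224611 -2.54742502]
t 11.22 pos [ 418.6 -328.6  154.6] yaw -174.35 | turn [-0.0004  0.0012  0.0742] shift [-50.5 197.6  -0.4] rows>= 3.26
```

View pics/w4.png

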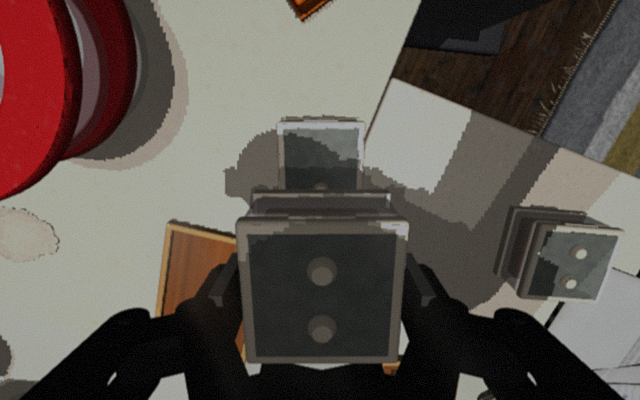

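The square box is held level, lugs at (321,272) and (321,329), and the long box stayed behind. Carrying it to the twin.

Call:
{"api": "carry_out", "payload": {
  "motion": [
    [0,0,0.02,-12,47,0,-1],
    [0,0,0.04,-25,98,0,-1],
    [0,0,0.06,-38,150,0,-1],
    [0,0,0.074,-48,188,0,-1],
    [0,0,0.074,-50,198,0,-1]
  ]
}}

```text
clock: 11.9
position: [448.6, -124.8, 153.0]
ee_rot: [-0.014, 1.0, 0.0, -0.0]
contact_force: [-1.1, -0.6, -2.8]
gripper_width: 65.2
grasp_force: 67.4
```

Call:
{"api": "carry_out", "payload": {
  "motion": [
    [0,0,0,0,0,10,-1],
    [0,0,0,0,0,25,-1],
    [0,0,0,0,0,40,-1],
    [0,0,0,0,0,45,-1],
    [0,0,0,0,0,45,-1]
  ]
}}

```text
clock: 12.52
position: [448.3, -127.4, 107.7]
ee_rot: [-0.012, 1.0, -0.0, -0.001]
contact_force: [0.4, -0.3, -3.3]
gripper_width: 64.9
grasp_force: 67.3
```

Run:
```python
from h import *
plan(449.4,-127,85,-178.6)
s=read_state();g=cam("wrist"); z=s["position"][2]+17
lugs(g,(321,272),(321,329),z)
```

```text
t 12.53 pos [ 448.3 -127.4  107.7] yaw -178.65 | turn [-0.0002 -0.0015 -0.0009] shift [-1.1  0.4 22.7] rows>= 0.36
px [321.2 274.6] [321.5 332.6] area 250.1875 205.328125 | mid [ 448.2 -127. ] dist 25.7 dir -178.4
```

Call:
{"api": "carry_out", "payload": {
  "motion": [
    [0,0,0,-1,0,8,-1],
    [0,0,0,-1,0,14,-1],
    [0,0,0,-1,0,19,-1],
    [0,0,0,-1,0,20,-1],
    [0,0,0,-1,0,20,-1]
  ]
}}

```text
clock: 13.2
position: [449.7, -126.6, 88.3]
ee_rot: [-0.012, 1.0, -0.0, -0.0]
contact_force: [0.1, 0.2, -3.2]
gripper_width: 64.6
grasp_force: 67.4
```

Run:
```python
from h import *
plan(449.4,-127,85,-178.6)
s=read_state();g=cam("wrist"); z=s["position"][2]+17
lugs(g,(321,274),(321,332),z)
```

```text
t 13.2 pos [ 449.7 -126.6   88.3] yaw -178.57 | turn [-0.0001 -0.0001  0.0005] shift [ 0.4 -0.4  3.3] rows>= 0.05
px [321.3 275.4] [321.5 333.5] area 277.28125 243.0625 | mid [ 450.1 -126.1] dist 25.9 dir -178.4
```

Call:
{"api": "carry_out", "payload": {
  "motion": [
    [0,0,0,0,0,1,-1],
    [0,0,0,0,0,2,-1],
    [0,0,0,0,0,3,-1],
    [0,0,0,0,0,4,-1],
    [0,0,0,0,0,5,-1]
  ]
}}

```text
clock: 13.88
position: [449.7, -126.7, 83.2]
ee_rot: [-0.012, 1.0, -0.0, -0.0]
contact_force: [0.7, -0.0, -3.0]
gripper_width: 65.0
grasp_force: 67.4
```

Already below the lug tops (TCP 83.2 with no contact force), so the lugs have engaged.

Call:
{"api": "carry_out", "payload": {
  "motion": [
    [0,0,0,0,0,1,-1],
    [0,0,0,0,0,2,-1],
    [0,0,0,0,0,2.5,-1],
    [0,0,0,0,0,2.5,-1]
  ]
}}

```text
clock: 14.38
position: [449.7, -126.6, 80.8]
ee_rot: [-0.012, 1.0, 0.0, -0.0]
contact_force: [-0.4, -0.0, -3.2]
gripper_width: 64.5
grasp_force: 67.4
```

Call:
{"api": "carry_out", "payload": {
  "motion": [
    [0,0,0,0,0,0.5,-1],
    [0,0,0,0,0,1,-1],
    [0,0,0,0,0,1,-1]
  ]
}}

```text
clock: 14.75
position: [449.7, -126.7, 80.0]
ee_rot: [-0.012, 1.0, -0.0, 0.0]
contact_force: [-2.2, 0.6, 0.5]
gripper_width: 64.3
grasp_force: 67.6
```

Call:
{"api": "carry_out", "payload": {
  "motion": [
    [0,0,0,0,0,0.5,-1],
    [0,0,0,0,0,1,-1],
    [0,0,0,0,0,1,-1]
  ]
}}

```text
clock: 15.12
position: [449.7, -126.7, 79.9]
ee_rot: [-0.013, 1.0, -0.0, 0.0]
contact_force: [-4.0, 1.3, 8.4]
gripper_width: 64.9
grasp_force: 68.5
```

Call:
{"api": "carry_out", "payload": {
  "motion": [
    [0,0,0,0,0,0,0.4],
    [0,0,0,0,0,0,1],
    [0,0,0,0,0,0,1],
    [0,0,0,0,0,0,1],
    [0,0,0,0,0,-10,1]
  ]
}}

```text
clock: 15.75
position: [449.2, -126.7, 88.5]
ee_rot: [-0.012, 1.0, -0.0, -0.001]
contact_force: [0.1, -0.4, 0.0]
gripper_width: 85.5
grasp_force: 0.0
```

Call:
{"api": "carry_out", "payload": {
  "motion": [
    [0,0,0,0,0,-40,1],
    [0,0,0,0,0,-80,1],
    [0,0,0,0,0,-100,1],
    [0,0,0,0,0,-100,1]
  ]
}}

```text
clock: 16.25
position: [450.8, -126.6, 190.9]
ee_rot: [-0.012, 1.0, 0.0, 0.003]
contact_force: [0.0, 0.2, -0.2]
gripper_width: 85.3
grasp_force: 0.0
```

Run:
```python
from h import *
plan(419.4,-328.9,120,-174.4)
g=cam("wrist"); lugs(g,*proj(g,[[436.4,-127.3,97],[462.4,-126.7,97]]),97)
cv2.imwrite("pics/w5.png",g["color"])
```

```text
t 16.25 pos [ 450.8 -126.6  190.9] yaw -178.57 | turn [-0.0002  0.0052 -0.0728] shift [  36.8 -201.4   70.7] rows>= 3.47
px [321.3 191.4] [321.1 225.8] area 136.296875 147.890625 | mid [ 449.3 -126.2] dist 25.4 dir -178.8
```

View pics/w5.png

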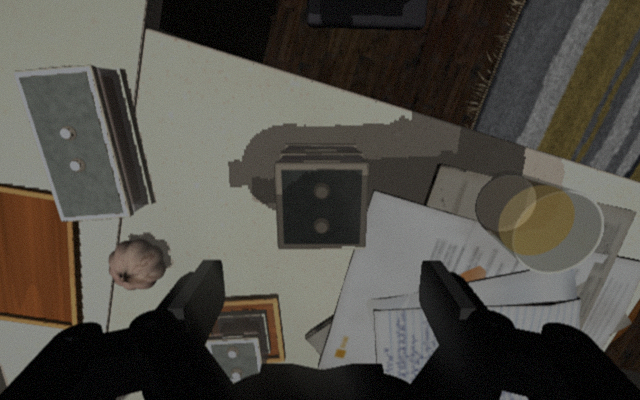

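The square box sits squarely on the twin, lugs at (321,191) and (321,226), and it measures at the twin's pose. The long box waits at (85,145). Moving over it.

Call:
{"api": "carry_out", "payload": {
  "motion": [
    [0,0,-0.02,9,-48,0,1],
    [0,0,-0.04,18,-100,0,1],
    [0,0,-0.06,28,-152,10,1],
    [0,0,-0.073,36,-192,40,1],
    [0,0,-0.073,37,-202,60,1]
  ]
}}

```text
clock: 16.92
position: [415.7, -331.0, 125.8]
ee_rot: [-0.047, 0.999, 0.001, -0.002]
contact_force: [0.1, 0.1, 0.1]
gripper_width: 85.1
grasp_force: 0.0
```

Call:
{"api": "carry_out", "payload": {
  "motion": [
    [0,0,0,0,0,0,1]
  ]
}}

```text
clock: 17.05
position: [415.6, -329.4, 125.9]
ee_rot: [-0.048, 0.999, 0.002, -0.003]
contact_force: [0.2, -0.1, 0.8]
gripper_width: 85.5
grasp_force: 0.0
```

Run:
```python
from h import *
g=cam("wrist"); lugs(g,*proj(g,[[406.5,-330.1,51],[432.3,-327.6,51]]),51)
plan(419.4,-328.9,33,-174.4)
```

```text
px [320.5 208.4] [320.6 245.5] area 138.15625 129.53125 | mid [ 419.5 -328.7] dist 25.8 dir -174.3
t 17.1 pos [ 416.7 -329.3  127.4] yaw -174.44 | turn [ 0.0017 -0.0035 -0.0007] shift [-3.   0.  94.3] rows>= 1.51
```

Call:
{"api": "carry_out", "payload": {
  "motion": [
    [0,0,0,-2.5,0,35,1],
    [0,0,0,-2.5,0,65,1],
    [0,0,0,-2.5,0,85,1],
    [0,0,0,-2.5,0,93,1],
    [0,0,0,-2.5,0,93,1]
  ]
}}

```text
clock: 17.73
position: [420.7, -328.9, 36.3]
ee_rot: [-0.049, 0.999, -0.0, 0.0]
contact_force: [-0.5, -1.4, 0.0]
gripper_width: 85.7
grasp_force: 0.0
```

Call:
{"api": "carry_out", "payload": {
  "motion": [
    [0,0,0,0,0,0,-1],
    [0,0,0,0,0,0,-1],
    [0,0,0,0,0,0,-1],
    [0,0,0,0,0,0,-1],
    [0,0,0,0,0,0,-1]
  ]
}}

```text
clock: 18.35
position: [421.0, -329.5, 37.4]
ee_rot: [-0.049, 0.999, -0.001, 0.001]
contact_force: [-0.2, 2.6, 6.1]
gripper_width: 60.4
grasp_force: 65.4
```

Run:
```python
from h import *
g=cam("wrist"); lugs(g,*proj(g,[[406.5,-330.1,51],[432.3,-327.6,51]]),51)
plan(543,-425.3,120,171.3)
```

```text
px [321.3 267.4] [321.5 324.8] area 271.953125 242.8125 | mid [ 419.8 -329. ] dist 25.9 dir -174.2
t 18.4 pos [ 421.  -329.4   37.4] yaw -174.36 | turn [-0.001   0.0023  0.2502] shift [-112.1 -107.5  -82.3] rows>= 2.81
```

Call:
{"api": "carry_out", "payload": {
  "motion": [
    [0,0,0,0,0,-5,-1],
    [0,0,0,0,0,-15,-1],
    [0,0,0,0,0,-35,-1],
    [0,0,0,0,0,-60,-1],
    [0,0,0,0,0,-82,-1]
  ]
}}

```text
clock: 19.02
position: [420.0, -329.2, 119.0]
ee_rot: [-0.049, 0.999, 0.0, 0.0]
contact_force: [-0.2, -0.4, -2.5]
gripper_width: 60.5
grasp_force: 65.6
```

Call:
{"api": "carry_out", "payload": {
  "motion": [
    [0,0,0.05,-20,-20,0,-1],
    [0,0,0.12,-50,-48,0,-1],
    [0,0,0.19,-85,-82,0,-1],
    [0,0,0.25,-108,-104,0,-1],
    [0,0,0.25,-113,-108,0,-1]
  ]
}}

```text
clock: 19.65
position: [544.0, -426.6, 117.0]
ee_rot: [0.076, 0.997, 0.0, -0.0]
contact_force: [-0.4, 1.7, -3.2]
gripper_width: 60.9
grasp_force: 65.7
```

Call:
{"api": "carry_out", "payload": {
  "motion": [
    [0,0,0,0,0,10,-1],
    [0,0,0,0,0,30,-1],
    [0,0,0,0,0,40,-1],
    [0,0,0,0,0,45,-1],
    [0,0,0,0,0,45,-1]
  ]
}}

```text
clock: 20.27
position: [543.0, -425.5, 72.8]
ee_rot: [0.076, 0.997, 0.0, -0.0]
contact_force: [0.5, 0.4, -2.2]
gripper_width: 60.5
grasp_force: 65.7
```

Run:
```python
from h import *
plan(544.2,-425.5,45,171.3)
s=read_state(); g=cam("wrist"); lugs(g,(321,267),(321,325),s["position"][2]+13.6)
print(s["gripper_width"],s["contact_force"]);cv2.imwrite("pics/w6.png",g["color"])
```

```text
t 20.27 pos [ 543.  -425.5   72.8] yaw 171.29 | turn [ 0.     -0.0003 -0.0001] shift [-1.1  0.2 27.8] rows>= 0.45
px [321.3 267.5] [321.5 324.5] area 281.40625 251.828125 | mid [ 541.8 -425. ] dist 25.7 dir 171.5
60.473292654009825 [ 0.46750045  0.36801404 -2.19185093]
```

View pics/w6.png

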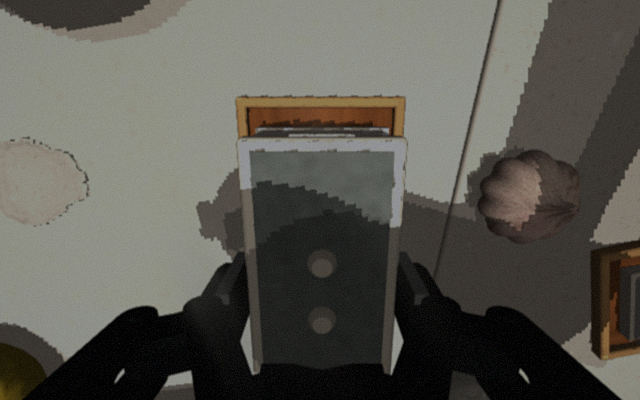

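The long box is level and lined up over the long tray, whose rim shows at (320,105). Lowering.

Call:
{"api": "carry_out", "payload": {
  "motion": [
    [0,0,0,-1,0,10,-1],
    [0,0,0,-1,0,19,-1],
    [0,0,0,-1,0,25,-1],
    [0,0,0,-1,0,28,-1],
    [0,0,0,-1,0,28,-1]
  ]
}}

```text
clock: 20.95
position: [544.1, -425.9, 44.5]
ee_rot: [0.076, 0.997, 0.0, -0.0]
contact_force: [-0.8, -1.0, -2.9]
gripper_width: 60.7
grasp_force: 65.7
```

Call:
{"api": "carry_out", "payload": {
  "motion": [
    [0,0,0,0,0,1,-1],
    [0,0,0,0,0,2,-1],
    [0,0,0,0,0,3,-1],
    [0,0,0,0,0,3,-1]
  ]
}}

```text
clock: 21.45
position: [544.2, -425.8, 41.8]
ee_rot: [0.076, 0.997, 0.0, -0.0]
contact_force: [-0.6, -0.9, -2.5]
gripper_width: 60.6
grasp_force: 65.7
```

Call:
{"api": "carry_out", "payload": {
  "motion": [
    [0,0,0,0,0,0.5,-1],
    [0,0,0,0,0,1,-1],
    [0,0,0,0,0,1,-1]
  ]
}}

```text
clock: 21.82
position: [544.3, -425.8, 41.5]
ee_rot: [0.076, 0.997, -0.0, 0.0]
contact_force: [-2.3, 2.5, 1.8]
gripper_width: 60.6
grasp_force: 66.2
```

Call:
{"api": "carry_out", "payload": {
  "motion": [
    [0,0,0,0,0,0.5,-1],
    [0,0,0,0,0,0.5,-1]
  ]
}}

```text
clock: 22.08
position: [544.3, -425.9, 41.5]
ee_rot: [0.076, 0.997, -0.0, 0.0]
contact_force: [-3.0, 2.9, 5.2]
gripper_width: 60.4
grasp_force: 66.5
```

Call:
{"api": "carry_out", "payload": {
  "motion": [
    [0,0,0,0,0,0,0.3],
    [0,0,0,0,0,0,1],
    [0,0,0,0,0,0,1],
    [0,0,0,0,0,0,1],
    [0,0,0,0,0,-10,1]
  ]
}}

```text
clock: 22.7
position: [543.6, -425.6, 49.5]
ee_rot: [0.076, 0.997, 0.0, -0.001]
contact_force: [0.4, 0.5, -0.3]
gripper_width: 85.3
grasp_force: 0.0
```

Call:
{"api": "carry_out", "payload": {
  "motion": [
    [0,0,0,0,0,-40,1],
    [0,0,0,0,0,-90,1],
    [0,0,0,0,0,-150,1],
    [0,0,0,0,0,-180,1],
    [0,0,0,0,0,-180,1]
  ]
}}

```text
clock: 23.32
position: [545.4, -426.7, 235.1]
ee_rot: [0.076, 0.997, -0.002, 0.004]
contact_force: [-0.1, 0.2, -0.5]
gripper_width: 85.5
grasp_force: 0.0
```

Run:
```python
from h import *
g=cam("wrist"); cv2.imwrite("pics/w7.png",g["color"])
plan(544,-425,220,171.3)
```

```text
t 23.38 pos [ 544.5 -425.9  232.2] yaw 171.28 | turn [-0.0007  0.0034 -0.0004] shift [ 0.7  0.8 12.2] rows>= 0.2
```

View pics/w7.png

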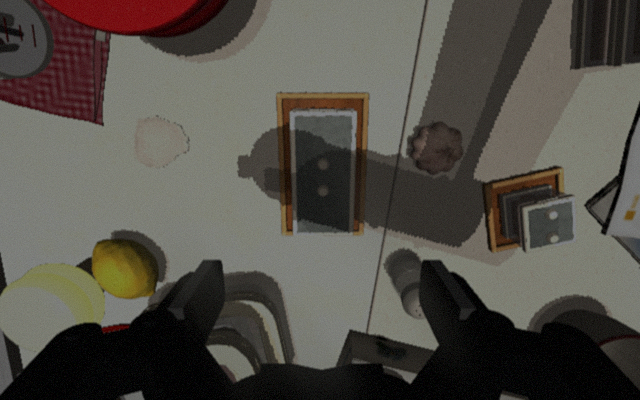

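The long box lies flat in its tray at (323,170), the small box is in its tray at (530,210), and the garlic and shaker are untouched. Handing in.

```bash
python3 -c "
from bench import *
print(job_done())"
```

```text
the job is handed in; nothing more can be done
None
```

The job is handed in after about 23 s of robot time: the small box is flat in the small tray, the square box sits home on its twin, and the long box is flat in the long tray; the hand-in returned no verdict.

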